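# Pin the crank of the dough sheeter and lock the linchpin's ring

## Robot

A 6-joint arm with a two-finger parallel gripper is mounted at the origin on a cart in front of the work surface, level with it; the furniture and walls round the work are solid. World frame = base frame: x ahead of the robot, y to its left, z up, the work surface at z = 0. Lengths are in mm, angles in rad, forces in N, time in s.
With the tool pointing down it reaches from about 275 to 725 mm from the base axis. Payload 15.9 kg.
Tool frame: the origin (TCP) lies midway between the tips of the shut fingers; the grasp point (between the pads) lies 19 mm behind it; z points along the fingers, y is the line along which they close (so a half turn about z gives the same grasp; the last joint's range is limited). The gripper opens to 85 mm and grips with 20 to 120 N. Pads are 22 mm wide; open, the fingers measure 114 mm over their backs; the gripper's body (76 mm by 85 mm) begins 54 mm behind the grasp point. The pads swing forward as they close: fully open they stand 13 mm farther back than shut.
Start: joints at [-1.12, 0.213, -0.034, 1.323, 0, 1.571], TCP at [217.835, -450.037, 208.806] pointing down, gripper open.
Joint ranges: [-2.98, 2.98], [-0.74, 1.72], [-1.14, 1.35], [-2.1, 2.04], [-1.57, 1.44], [-3.14, 3.14]. Speed limits (rad/s): [1.89, 1.89, 2.39, 2.57, 3.14, 3.14].

## Interface

Orientations are given as a 3x3 rotation matrix whose columns are the frame's x, y, z axes.
In Python, from bench import env gives the robot as it stands.
- The arm moves only by the shell command python3 -m jog 'ROWS' [FORCE]. ROWS is JSON, a list of rows, each a list of 7 numbers: the shift along the world's x, y, z in mm, then the turn, a rotation vector about the world's x, y, z in degrees, then the finger opening in mm, from 0 to 85.4. In form: [[tx, ty, tz, wx, wy, wz, hand], ...]. A call has exactly 8 rows; each row is the pose to reach, as a shift and turn from the pose commanded when the call began; what a row does not reach only later rows make up. A row lasts 1/10 s, in which the tool goes at most 50 mm and 8.59 degrees, less where a joint would pass 70% of its speed; a pose out of reach is approached as far as the arm can. A call with a gripper value outside its range is refused whole. The fingers move at their own pace and stop on an object; FORCE is the grip in N (left out, the last holds). Time passes only in rows, so rows that repeat a pose let the fingers close, or fill a call up. It gives the time, the measured TCP pose, the force, the opening and the grip force at its end, in the units of the state.
- env.read_state(): the state, without advancing time (a new reading comes with each control period).
- env.camera(name): name is "scene" or "top"; returns a dict with "color" (420x560x3 uint8, red, green, blue), "z_map" (420x560 float32, mm along the optical axis (not along the pixel's ray), 0 where there is no reading), "camera_matrix" (3x3 intrinsics, pixels), "position" and "orientation" of the camera in the world. Camera axes: x right, y down, z forward; pixel columns grow to the right and rows downward; lengths in mm; the calibration is good to about 2 mm. A picture is of the moment at which its call begins.
- env.job_done(): hands the job in; it is judged then, once.
The state is a dict: "time_s": time; "joints": joint angles; "joint_vel": joint speeds; "effort": joint torques, N m; "ee_pos": TCP position; "tcp_rot": TCP orientation; "ft_force": force on the tool from outside, world axes, zero at the start; "moment": the same for the moment, N m; "opening": finger opening in mm; "grasp_force": force on a finger pad.
Only numpy, scipy, OpenCV 4.12 (cv2) and the standard library are available. Lean on these libraries where they do the work, as an engineer would, in place of code of your own. Each camera call takes 0.05 s, during which the arm holds its last target. There are 200 camera calls.

## Task

The crank of the dough sheeter has been pushed onto its drive shaft but not yet pinned. Take the red-headed linchpin from its storage boss on the left side of the frame, feel it down through the cross hole in the square crank hub, with its ring on the open end side, until its shoulder rests on the hub; then swing the sprung ring out over the end of the hub and down until it snaps shut against the pin below. Be gentle: do not force the pin or bend the ring, do not wind the crank, and leave the cutters and the ramekin where they are.

Things in the scene. Friction and masses are not known exactly. Their poses are not given: they have to be found in the camera images.
- sheeter: cream cast dough sheeter, fixed on the worktop. Origin: centre of its underside; x from infeed (robot side) to outfeed, y to its left, z up. In mm: base 150 x 214; side frames 112 x 14 at y +-90 up to z 130; black knobs at (-30, +-90) up to z 147; trays to x +-110, z 118. Crank arm runs to +x at y -136 to -129, its wooden handle (25 thick) at x 105 to -y, y -140 to -218: shaft pushed in.
- hub_seat (a point): where the mouth of the cross hole would be with the shaft pushed fully in: (0, -148, 81) mm of the sheeter. The hole is in the top face of the crank's square steel hub (22 x 22 mm section round the shaft), 12 mm across, 22 mm straight through, mouth chamfer 0.6 mm; its centre is 10 mm from the hub's flat free end, which faces the sheeter's -y. See shaft_in.
- shaft_in (a point): point of the shaft axis (along the sheeter's y, 70 mm up) under hub_seat. The shaft draws out endways for cleaning: at the start it stands, with crank and hole, 2 to 18 mm out toward -y; no listed value tells how far: look or feel (the hub's end, the hole). Friction of about 25 N keeps it there. Both points belong to the sheeter and do not move with the shaft.
- crank (a joint): angle of the crank about the shaft, rad: 0 = cross hole vertical; at a the hole's axis points along (sin a, 0, cos a) in the sheeter's frame and its mouth centre lies 11 mm from the shaft axis along that. Starts at -0.09 to 0.04; held by 0.16 N m of friction, so it yields a little to the pin.
- storage (a point): centre of the top of the storage boss on the sheeter's left frame, 26 x 26 mm, 137 mm up, at (12, 107) mm of the sheeter: an upright bore 15 mm across in which the linchpin loosely stands at the start, its shoulder on the boss.
- linchpin: linchpin, 140 g. Origin: centre of its shoulder's underside; z up the pin, x to the side where the ring swings. In mm: shank 10 across, down to z -42, the last 2.3 tapering to 8; shoulder 17 across, z 0 to 3.5; steel head 16 (x) by 14 (y) up to z 20, red grip 12 by 14 above it up to z 38: grip it across y, tips not below z 18. Home: shoulder on the hub's top, origin 11 from the shaft axis.
- ring (a joint): swing of the round brass ring (4 mm wire) about the linchpin's y axis at z 8 mm, rad. 0 = shut: it hangs round the shank, touching it, leaning 0.17 rad to +x. It opens out toward +x and up; 1.6 = open, 11 degrees above level. Over-centre spring: above about 1.0 it drives the ring open (2 to 3 N at the far wire), below about 0.6 it snaps shut and stays shut; between, it may stay put.
- ring_far (a point): centre of the ring's wire at its point farthest from the hinge axis, 43 mm from it; the ring is 43 mm in diameter (centre line), so open it reaches 43 mm beyond the pin on its +x side.
- cutter_heart: red heart-shaped cookie cutter, 60 x 72 x 21 mm, loose on the worktop to the right; origin at the centre of its underside.
- cutter_round: round steel cookie cutter, 64 mm across, 21 mm high, loose to the right; origin at the centre of its underside.
- cutter_star2: star-shaped steel cookie cutter, 71 x 68 x 21 mm, loose to the right; origin at the centre of its underside.
- ramekin_b: white ramekin, 57 mm across, 33 mm high, loose to the right; origin at the centre of its underside.

How it is judged:
By the outcome, as a careful person would: the job done as asked, in the order asked, and still so for the second after the job is handed in, with the robot touching nothing.
It also fails if it takes over 61 s, if anything falls off the work surface, if the arm or the gripper's body presses on something with over 40 N, if the wrist force passes 120 N, or if a joint passes its speed limit or range.

## Working session

There is one attempt and no reset: what is moved stays moved. The work goes in short steps, Python scripts to look and compute and a shell command to move; the robot and the scene stay as the last step left them, time stands still between calls to the robot, and variables do not carry over. Pictures are saved under pics/ and viewed, at most 10 in all, crops included, and the job is handed in when it is done.

```bash
ls; mkdir -p pics; cat > h.py <<'E'
import numpy as np, cv2
from bench import env
def snap(n,f=None):
    d=env.camera(n)
    if f: cv2.imwrite(f,d["color"][:,:,::-1])
    return d
def pts(d):
    K=np.array(d["camera_matrix"]);z=d["z_map"];h,w=z.shape
    u,v=np.meshgrid(np.arange(w),np.arange(h))
    c=np.stack([(u-K[0,2])/K[0,0]*z,(v-K[1,2])/K[1,1]*z,z],-1)
    R=np.array(d["orientation"])
    if R.shape!=(3,3): print("ori",R)
    return c@R.T+np.array(d["position"])
E
python3 - <<'E'
from h import *
for n in("scene","top"):
    d=snap(n,f"pics/{n}0.png"); np.savez(f"{n}0.npz",**d)
    print(n,d["position"],d["orientation"],d["camera_matrix"])
print(env.read_state())
E
```

```text
pics
scene [  87.7864473  -778.79113097  824.88067567] [[ 0.88431113 -0.30931555  0.34973948]
 [-0.4668209  -0.59937077  0.65025605]
 [ 0.00848932 -0.73829436 -0.67442521]] [[475.1216372    0.         270.1036545 ]
 [  0.         475.1216372  207.75081281]
 [  0.           0.           1.        ]]
top [ 235.45001204  -71.53570438 1458.69645978] [[-0.02706816 -0.98815003  0.15108553]
 [-0.99953486  0.02463037 -0.01798365]
 [ 0.01404925 -0.15150204 -0.9883571 ]] [[495.03716507   0.         283.71718014]
 [  0.         495.03716507 207.65369953]
 [  0.           0.           1.        ]]
{'time_s': 0.1, 'joints': array([-1.12000244e+00,  2.13293564e-01, -3.49589836e-02,  1.32346989e+00,
       -1.93583498e-05,  1.57082846e+00]), 'joint_vel': array([ 0.0008203 , -0.00157856,  0.00081184, -0.00238536,  0.00033851,
       -0.00021677]), 'effort': array([ 1.04096055e-04, -6.87243676e+01,  4.87808812e+01,  1.22720274e-02,
        5.27833913e-05,  5.58911483e-05]), 'ee_pos': array([ 217.70394725, -449.784435  ,  208.38716093]), 'tcp_rot': array([[ 9.00115498e-01,  4.35651138e-01, -4.20911712e-04],
       [ 4.35651341e-01, -9.00115120e-01,  8.25157703e-04],
       [-1.93881034e-05, -9.26107988e-04, -9.99999571e-01]]), 'ft_force': array([-0.33420186,  0.0161273 , -0.66937132]), 'moment': array([0.07012472, 0.03534615, 0.01640821]), 'grasp_force': 0.0, 'opening': 85.4829940488466}
```

View pics/scene0.png

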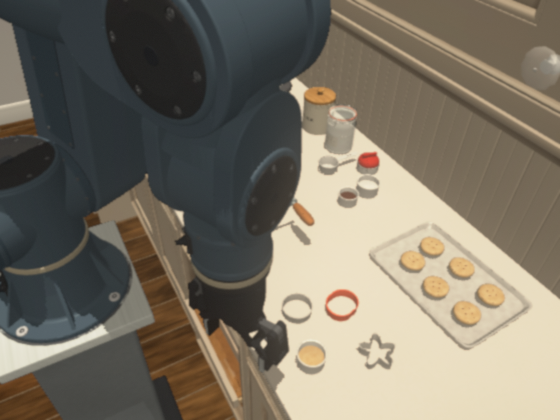

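View pics/top0.png

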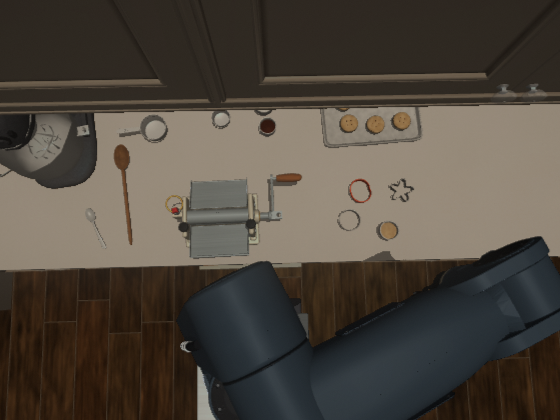

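The top view shows the sheeter with knobs at about (183,227) and (251,224), the red pin at (175,211), the hub at about (262–280,216) and the crank handle at (288,178). The scene view of it is blocked by the arm.

```bash
python3 - <<'E'
from h import *
d=dict(np.load("top0.npz")); P=pts(d); c=d["color"]
for n,(u,v) in dict(k1=(183,227),k2=(251,224),red=(175,211),hub=(272,216),table=(320,220)).items(): print(n,P[v,u].round(1),c[v,u])
hsv=cv2.cvtColor(c,cv2.COLOR_RGB2HSV)
roi=np.zeros(c.shape[:2],bool); roi[170:265,160:305]=1
m=((hsv[...,0]<8)|(hsv[...,0]>172))&(hsv[...,1]>150)&(hsv[...,2]>60)&roi
print("red",m.sum(),P[m].mean(0).round(1),P[m][:,2].round(0))
blk=(c.max(-1)<50)&roi&(P[...,2]>100)
n,l,s,ce=cv2.connectedComponentsWithStats(blk.astype(np.uint8))
for i in range(1,n):
    if s[i,4]>5: print("blk",s[i],ce[i].round(1),np.median(P[l==i],0).round(1))
# heights along hub rows
for v in range(208,224,2): print(v,[int(P[v,u,2]) for u in range(254,290,2)])
crop=cv2.resize(c[165:265,160:305],None,fx=5.5,fy=5.5,interpolation=cv2.INTER_CUBIC)
cv2.imwrite("pics/topcrop.png",crop[:,:,::-1])
E
```

```text
k1 [390.8 173.8 145.6] [43 40 37]
k2 [394.3  -7.  145.4] [46 44 40]
red [429.7 189.  176.8] [129  39  34]
hub [422.9 -63.1  82.7] [137 139 130]
table [ 418.2 -204.6    3.5] [152 140 124]
red 27 [432.8 191.2 175.2] [178. 176. 177. 180. 175. 178. 176. 178. 171. 174. 166. 175. 179. 179.
 180. 179. 169. 176. 177. 179. 177. 174. 175. 175. 172. 168. 171.]
blk [246 220  10   8  66] [250.2 223.5] [396.2  -4.5 147.2]
blk [179 223  10   9  68] [183.5 226.8] [390.9 172.3 147.3]
blk [252 262  20   3  47] [262.2 263.2] [264.7 -52.8 751.2]
208 [30, 16, 0, 4, 6, -2, 0, 0, 1, 77, -4, 2, 3, 4, 0, 1, 0, 4]
210 [83, 81, 83, 3, 1, 1, 6, 0, 1, 80, 5, -2, 5, 4, -2, 0, 2, 0]
212 [88, 88, 84, -1, 1, 73, 75, 85, 85, 83, 85, 84, 79, 84, 5, 0, 0, 6]
214 [88, 89, 89, 76, 83, 77, 81, 84, 80, 80, 83, 60, -1, 65, 1, 4, -1, 2]
216 [103, 88, 86, 87, 76, 73, 79, 79, 81, 82, 77, 79, 3, 84, -2, 1, -4, 0]
218 [86, 87, 90, 73, 75, 75, 76, 70, 76, 83, 84, 81, 80, 75, 2, -2, 4, 0]
220 [86, 83, 88, -2, 0, -1, 2, 3, 0, 0, 1, -3, 8, -2, 4, 0, 0, 4]
222 [147, 69, 68, 2, 2, -2, 7, -1, -1, 9, 5, -1, 4, -3, 0, -4, 0, -3]
```

View pics/topcrop.png

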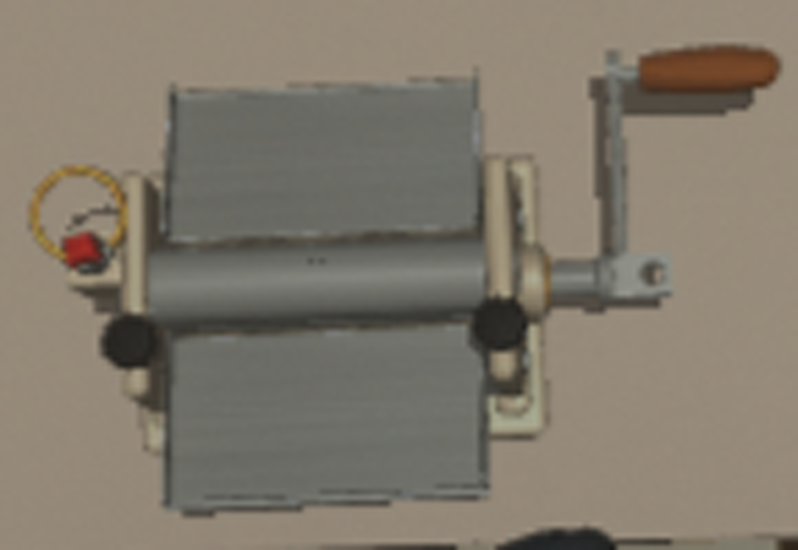

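The crop shows the hub with its hole at crop (653,273), which is pixel (278.3,214.2). The ring is open toward world +x, at crop (78,213), with the red grip at (82,250).

```bash
cat >> h.py <<'E'
def ray(d,uv,z):
    K=np.array(d["camera_matrix"]);R=np.array(d["orientation"]);p=np.array(d["position"])
    r=R@np.array([(uv[0]-K[0,2])/K[0,0],(uv[1]-K[1,2])/K[1,1],1]); return p+r*(z-p[2])/r[2]
E
python3 - <<'E'
from h import *
d=dict(np.load("top0.npz")); P=pts(d); c=d["color"]; hsv=cv2.cvtColor(c,cv2.COLOR_RGB2HSV)
k=[]
for u0,v0 in((183,227),(250,224)):
    m=np.zeros(c.shape[:2],bool); m[v0-9:v0+9,u0-9:u0+9]=1
    m&=(c.max(-1)<75)&(P[...,2]>138)
    v,u=np.nonzero(m); k.append(ray(d,(u.mean(),v.mean()),145)); print("knob",m.sum(),np.ptp(u)+1,np.ptp(v)+1,k[-1].round(1))
yv=k[0]-k[1]; print("span",np.linalg.norm(yv)); th=np.arctan2(-yv[0],yv[1]); X=np.array([np.cos(th),np.sin(th),0]);Y=np.array([-np.sin(th),np.cos(th),0])
O=(k[0]+k[1])/2+30*X; O[2]=0; print("yaw",np.degrees(th),"O",O.round(1))
print("storage",(O+12*X+107*Y).round(1),"seat",(O-148*Y).round(1))
m=((hsv[...,0]<8)|(hsv[...,0]>172))&(hsv[...,1]>140)&(P[...,2]>160); m[:,:160]=0;m[:,200:]=0
v,u=np.nonzero(m); g=ray(d,(u.mean(),v.mean()),171); print("grip",m.sum(),u.mean(),v.mean(),g.round(1))
m=(hsv[...,0]>12)&(hsv[...,0]<32)&(hsv[...,1]>110)&(hsv[...,2]>70); m[:,:160]=0;m[:,186:]=0;m[:190]=0;m[:225]&=True;m[225:]=0
v,u=np.nonzero(m); (cx,cy),ax,an=cv2.fitEllipse(np.stack([u,v],1).astype(np.float32)); r=ray(d,(cx,cy),149); print("ring",m.sum(),cx,cy,ax,r.round(1), "yaw",np.degrees(np.arctan2(r[1]-g[1],r[0]-g[0])))
# hub
g=cv2.cvtColor(c,cv2.COLOR_RGB2GRAY)
print(g[208:222,266:286])
for uv in((278.3,214.2),):
  h=ray(d,uv,81); print("hole",h.round(1),"local",((h-O)@X).round(1),((h-O)@Y).round(1))
E
```

```text
knob 76 10 10 [392.1 173.9 145. ]
knob 73 10 10 [396.4  -4.6 145. ]
span 178.50883304478896
yaw 1.368065112495997 O [424.2  85.4   0. ]
storage [433.7 192.6   0. ] seat [427.8 -62.6   0. ]
grip 27 174.25925925925927 209.92592592592592 [433.4 192.1 171. ]
ring 58 173.9556884765625 203.43649291992188 (15.982633590698242, 16.33027458190918) [454.4 197.5 149. ] yaw 14.520697358551246
[[140 141 142  95  77  98 110 111 135 141 142 142 142 141 141 141 141 141
  141 141]
 [141 142 141  96  78  96 107 108 135 142 141 141 141 142 141 141 142 141
  141 141]
 [141 141 141  91  66  86 104 112 136 142 141 141 141 141 141 141 142 142
  141 142]
 [141 141 126  94  82  88 113 132 140 140 141 141 141 141 141 141 142 142
  142 141]
 [110 101  88  98 101 120 136 141 142 143 142 127 113 118 138 141 141 142
  141 141]
 [103 102  90 109 110 126 139 142 142 143 127  87  76  92 107 136 142 142
  141 141]
 [113 113  91 116 120 111 135 141 141 141 107  80  76 124 126 138 141 141
  141 140]
 [135 133  97 118 124 109 132 140 140 140 113  84  77 130 114 134 142 141
  141 141]
 [117 116  95 113 117 121 137 140 140 141 137 105  83 113 124 137 141 141
  141 142]
 [101 100  96 103 105 119 138 142 143 142 141 137 135 137 139 141 141 141
  141 140]
 [ 76  75  76  90  94 115 137 141 142 126 120 121 121 106 101 100 133 141
  142 141]
 [ 77  77  75  75  76  79  80  79  83  80  78  79  78  79 125 135 139 141
  141 141]
 [ 77  77  78  69  75  77  75  76  78  76  77  77  76  77 129 141 141 141
  141 141]
 [ 92  77  78  77 122 133 134 133 133 133 134 133 133 133 138 141 141 141
  141 141]]
hole [427.8 -80.9  81. ] local -0.4 -166.3
```

```bash
python3 -m jog '[[0,0,40,0,0,8,40],[0,0,90,0,0,16,40],[10,30,90,0,0,24,40],[25,60,90,0,0,32,40],[40,95,90,0,0,40,40],[60,130,90,0,0,48,40],[80,165,90,0,0,56,40],[100,200,90,0,0,64,40]]' 30
python3 -m jog '[[8,30,0,0,0,8,40],[15,60,0,0,0,16,40],[22,90,0,0,0,24,40],[30,120,0,0,0,32,40],[37,150,0,0,0,40,40],[45,180,0,0,0,48,40],[52,210,0,0,0,56,40],[60,240,0,0,0,64,40]]'
python3 -m jog '[[10,30,0,0,0,8,40],[20,60,0,0,0,16,40],[30,90,0,0,0,24,40],[40,120,0,0,0,32,40],[50,150,0,0,0,40,40],[55,180,0,0,0,40,40],[55,202,0,0,0,40,40],[55,202,0,0,0,40,40]]'
python3 - <<'E'
from h import *
d=snap("scene","pics/scene1.png"); np.savez("scene1.npz",**d)
s=env.read_state(); print(s["joints"].round(3),s["time_s"],s["ee_pos"],s["tcp_rot"].round(3))
E
```

```text
time_s: 0.9
ee_pos: [318.2, -248.5, 298.7]
tcp_rot: [[-0.002, 1.0, -0.0], [1.0, 0.002, 0.0], [0.0, -0.0, -1.0]]
ft_force: [1.2, -1.1, -0.7]
opening: 39.9
grasp_force: 0.0
time_s: 1.7
ee_pos: [377.8, -8.8, 298.7]
tcp_rot: [[-0.9, 0.436, -0.0], [0.436, 0.9, -0.0], [0.0, -0.0, -1.0]]
ft_force: [0.7, -1.2, -0.7]
opening: 39.7
grasp_force: 0.0
time_s: 2.5
ee_pos: [432.6, 194.1, 298.1]
tcp_rot: [[-0.97, -0.241, -0.001], [-0.241, 0.97, -0.0], [0.001, 0.0, -1.0]]
ft_force: [-0.6, 0.9, 0.5]
opening: 39.8
grasp_force: 0.0
[ 0.419  0.164  0.13   1.538 -0.     0.176] 2.55 [432.58355867 192.83295619 298.26131842] [[-0.971 -0.241 -0.001]
 [-0.241  0.971 -0.   ]
 [ 0.001 -0.    -1.   ]]
```

View pics/scene1.png

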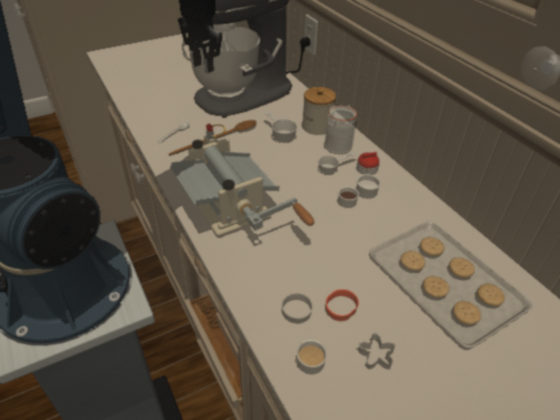

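The scene view now shows the crank clear: hub near (250,217), crank arm to (295,203), wooden handle at (303,213), and the red pin at (210,128) below the gripper.

```bash
python3 -m jog '[[1,-1,-30,0,0,0,40],[1,-1,-60,0,0,0,40],[1,-1,-85,0,0,0,40],[1,-1,-105,0,0,0,40],[1,-1,-120,0,0,0,40],[1,-1,-130,0,0,0,40],[1,-1,-138,0,0,0,40],[1,-1,-141.5,0,0,0,40]]' 
python3 -m jog '[[0,0,0,0,0,0,30],[0,0,0,0,0,0,20],[0,0,0,0,0,0,10],[0,0,0,0,0,0,10],[0,0,0,0,0,0,10],[0,0,0,0,0,0,10],[0,0,0,0,0,0,10],[0,0,0,0,0,0,10]]' 30
python3 - <<'E'
from h import *
s=env.read_state(); print(s["ee_pos"],s["ft_force"],s["moment"])
c=snap("scene")["color"]
a=cv2.resize(c[95:155,175:245],None,fx=5.5,fy=5.5,interpolation=cv2.INTER_CUBIC)
b=cv2.resize(c[190:250,210:280],None,fx=5.5,fy=5.5,interpolation=cv2.INTER_CUBIC)
cv2.imwrite("pics/s2.png",np.hstack([a,b])[:,:,::-1])
E
```

```text
time_s: 3.35
ee_pos: [433.8, 190.6, 156.9]
tcp_rot: [[-0.971, -0.239, -0.0], [-0.239, 0.971, -0.0], [0.0, -0.0, -1.0]]
ft_force: [-0.1, 0.1, 0.7]
opening: 39.8
grasp_force: 0.0
time_s: 4.15
ee_pos: [433.8, 191.0, 157.3]
tcp_rot: [[-0.971, -0.239, 0.0], [-0.239, 0.971, -0.0], [0.0, -0.0, -1.0]]
ft_force: [0.0, -0.1, 0.1]
opening: 10.1
grasp_force: 0.0
[433.82749748 190.96378725 157.31660635] [ 0.00739072 -0.13875916  0.14676342] [-0.00873096 -0.0279745   0.01565741]
```

View pics/s2.png

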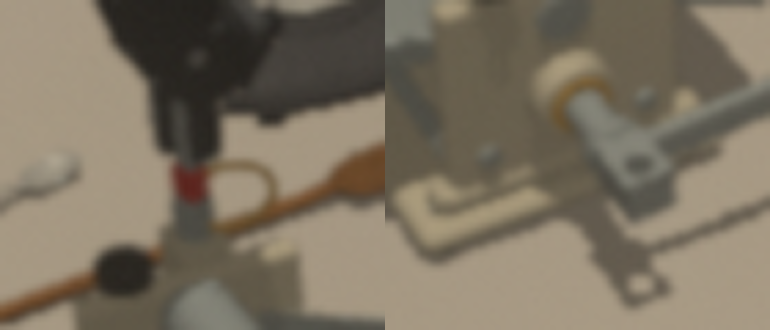

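The left half shows the finger tips ending at about crop y=158, with the red grip visible below them (165–200). The opening is 10.1 with no grip force, so the fingers missed. The right half shows the hub with its hole at crop (638-385,162). I'll check the heights with depth.

```bash
python3 - <<'E'
from h import *
d=snap("scene"); P=pts(d); c=d["color"]
hsv=cv2.cvtColor(c,cv2.COLOR_RGB2HSV)
for v in range(112,140,1): print(v,[tuple(P[v,u].round(0).astype(int)) for u in (206,209,212)],c[v,209])
m=((hsv[...,0]<8)|(hsv[...,0]>172))&(hsv[...,1]>110); m[:100]=0;m[150:]=0;m[:,:190]=0;m[:,230:]=0
v,u=np.nonzero(m);print("red",m.sum(),u.mean(),v.mean(),u.min(),u.max(),v.min(),v.max(),np.median(P[m],0).round(1), [ray(d,(u.mean(),v.mean()),z).round(1) for z in (150,165,171)])
d1=dict(np.load("scene1.npz"));h1=cv2.cvtColor(d1["color"],cv2.COLOR_RGB2HSV)
m=((h1[...,0]<8)|(h1[...,0]>172))&(h1[...,1]>110); m[:100]=0;m[150:]=0;m[:,:190]=0;m[:,230:]=0
v,u=np.nonzero(m);print("red before",m.sum(),u.mean(),v.mean(),u.min(),u.max(),v.min(),v.max())
K=d["camera_matrix"];R=np.array(d["orientation"])
for p in ([433.8,191,157.3],[433.5,192,175],[433.5,192,155],[433.5,192,137]):
    q=K@(R.T@(np.array(p)-d["position"])); print(p,(q[:2]/q[2]).round(1))
E
```

```text
112 [(np.int64(425), np.int64(183), np.int64(217)), (np.int64(427), np.int64(167), np.int64(225)), (np.int64(430), np.int64(154), np.int64(231))] [42 39 33]
113 [(np.int64(425), np.int64(183), np.int64(215)), (np.int64(432), np.int64(180), np.int64(215)), (np.int64(430), np.int64(155), np.int64(228))] [43 40 35]
114 [(np.int64(425), np.int64(182), np.int64(213)), (np.int64(430), np.int64(176), np.int64(214)), (np.int64(435), np.int64(169), np.int64(217))] [47 45 39]
115 [(np.int64(425), np.int64(183), np.int64(209)), (np.int64(431), np.int64(178), np.int64(210)), (np.int64(439), np.int64(181), np.int64(206))] [50 47 42]
116 [(np.int64(424), np.int64(183), np.int64(206)), (np.int64(430), np.int64(178), np.int64(207)), (np.int64(435), np.int64(170), np.int64(211))] [53 49 44]
117 [(np.int64(428), np.int64(194), np.int64(196)), (np.int64(430), np.int64(177), np.int64(205)), (np.int64(435), np.int64(171), np.int64(207))] [54 50 45]
118 [(np.int64(427), np.int64(193), np.int64(195)), (np.int64(429), np.int64(175), np.int64(204)), (np.int64(436), np.int64(172), np.int64(204))] [53 51 45]
1
[... 2926 characters left out ...]
 np.int64(185), np.int64(141))] [76 75 67]
138 [(np.int64(422), np.int64(191), np.int64(138)), (np.int64(427), np.int64(184), np.int64(141)), (np.int64(435), np.int64(183), np.int64(139))] [80 78 67]
139 [(np.int64(420), np.int64(188), np.int64(138)), (np.int64(426), np.int64(181), np.int64(140)), (np.int64(434), np.int64(182), np.int64(137))] [90 84 71]
red 28 209.10714285714286 127.92857142857143 207 211 125 131 [429.9 185.2 168.8] [array([440.4, 213.5, 150. ]), array([432.6, 191.5, 165. ]), array([429.5, 182.7, 171. ])]
red before 32 209.0 127.5 207 211 124 131
[433.8, 191, 157.3] [209.9 130.5]
[433.5, 192, 175] [209.  124.3]
[433.5, 192, 155] [209.7 131.1]
[433.5, 192, 137] [210.2 137.1]
```

```bash
python3 - <<'E'
from h import *
d=dict(np.load("scene1.npz")); c=d["color"]; K=d["camera_matrix"];R=np.array(d["orientation"])
for p in ([432.6,192.8,298.3],[432.6,192.8,317]):
    q=K@(R.T@(np.array(p)-d["position"])); print(p,(q[:2]/q[2]).round(1))
a=cv2.resize(c[20:80,170:240],None,fx=5.5,fy=5.5,interpolation=cv2.INTER_CUBIC)
c2=snap("scene")["color"]
b=cv2.resize(c2[85:145,175:245],None,fx=5.5,fy=5.5,interpolation=cv2.INTER_CUBIC)
g=np.hstack([a,b]).astype(float); g=255*(g/255)**.5
cv2.imwrite("pics/s3.png",g.astype(np.uint8)[:,:,::-1])
E
```

```text
[432.6, 192.8, 298.3] [204.4  79. ]
[432.6, 192.8, 317] [203.7  71.5]
```

View pics/s3.png

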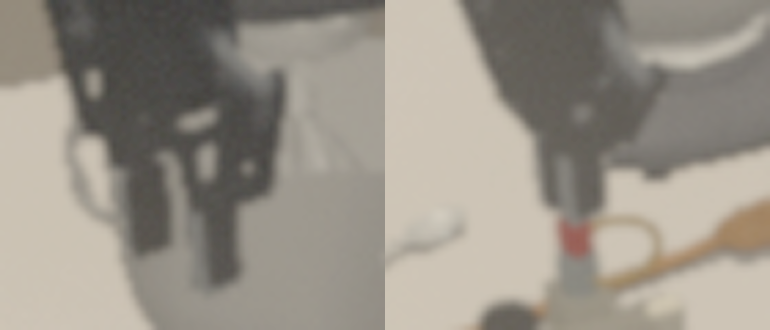

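The left half shows the open finger tips centred near pixel (204.5,68.5), but the reported TCP projects to (204,79). So the real tips sit about 20 mm behind the reported TCP. I'll go about 17 mm lower and close again.

```bash
python3 -m jog '[[0,1,0,0,0,0,40],[0,1,0,0,0,0,40],[0,1,0,0,0,0,40],[0,1,-4,0,0,0,40],[0,1,-8,0,0,0,40],[0,1,-12,0,0,0,40],[0,1,-15,0,0,0,40],[0,1,-17,0,0,0,40]]' 
python3 -m jog '[[0,0,0,0,0,0,20],[0,0,0,0,0,0,8],[0,0,0,0,0,0,8],[0,0,0,0,0,0,8],[0,0,0,0,0,0,8],[0,0,0,0,0,0,8],[0,0,0,0,0,0,8],[0,0,0,0,0,0,8]]' 30
python3 - <<'E'
from h import *
d=snap("scene"); c=d["color"]
b=cv2.resize(c[85:145,175:245],None,fx=5.5,fy=5.5,interpolation=cv2.INTER_CUBIC).astype(float)
cv2.imwrite("pics/s4.png",(255*(b/255)**.5).astype(np.uint8)[:,:,::-1])
E
```

```text
time_s: 5.1
ee_pos: [433.7, 191.9, 139.9]
tcp_rot: [[-0.971, -0.239, -0.0], [-0.239, 0.971, -0.0], [0.0, -0.0, -1.0]]
ft_force: [-0.1, 0.1, 0.3]
opening: 39.9
grasp_force: 0.0
time_s: 5.9
ee_pos: [433.9, 192.0, 140.4]
tcp_rot: [[-0.971, -0.239, 0.0], [-0.239, 0.971, 0.0], [-0.0, -0.0, -1.0]]
ft_force: [-0.1, -0.7, 3.0]
opening: 13.2
grasp_force: 31.0
```

View pics/s4.png

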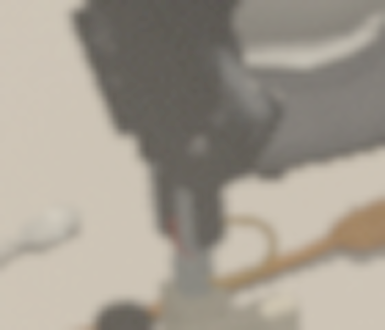

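Gripped at 31 N with the opening at 13.2, and the fingers now cover the red grip. Next I lift while working out the hole position from both views.

```bash
python3 -m jog '[[0,0,5,0,0,0,8],[0,0,12,0,0,0,8],[0,0,22,0,0,0,8],[0,0,35,0,0,0,8],[0,0,50,0,0,0,8],[0,0,65,0,0,0,8],[0,0,80,0,0,0,8],[0,0,90,0,0,0,8]]' 30
python3 - <<'E'
from h import *
th=np.radians(1.37);X=np.array([np.cos(th),np.sin(th),0]);Y=np.array([-np.sin(th),np.cos(th),0]);O=np.array([424.2,85.4,0])
d=dict(np.load("scene1.npz"));t=dict(np.load("top0.npz"))
g=cv2.cvtColor(d["color"],cv2.COLOR_RGB2GRAY); print(g[212:228,244:268])
for n,D,uv in(("scene",d,(255.6,219)),("top",t,(278,214))):
    h=ray(D,uv,81); print(n,h.round(1),((h-O)@X).round(1),((h-O)@Y).round(1))
for n,D in(("scene",d),("top",t)):
    P=pts(D);hs=cv2.cvtColor(D["color"],cv2.COLOR_RGB2HSV)
    L=np.stack([(P-O)@X,(P-O)@Y,P[...,2]],-1)
    m=(hs[...,1]>130)&(hs[...,0]<18)&(abs(L[...,0]-105)<22)&(L[...,1]<-140)&(L[...,1]>-250)&(P[...,2]>40)
    print(n,"handle",m.sum(),np.percentile(L[m][:,0],[3,50,97]).round(1),np.percentile(L[m][:,1],[2,50,98]).round(1),np.percentile(L[m][:,2],[50,80,90]).round(1))
    m=(abs(L[...,0])<9)&(L[...,1]<-130)&(L[...,1]>-185)&(P[...,2]>55)
    print(" hub y",np.percentile(L[m][:,1],[1,3,50]).round(1),"z",np.median(P[m][:,2]).round(1))
E
```

```text
time_s: 6.75
ee_pos: [434.1, 192.1, 232.0]
tcp_rot: [[-0.971, -0.239, 0.001], [-0.239, 0.971, 0.001], [-0.001, 0.0, -1.0]]
ft_force: [1.2, 1.1, -1.5]
opening: 13.0
grasp_force: 30.6
[[ 89 101 114 122 126 127 126 123 120 115 109 103  99  97 101 109 121 125
  124 122 116 108 100  94]
 [ 82  92 105 115 122 125 124 122 119 115 116 118 115 113 115 120 122 120
  113 105  97  92  89  86]
 [ 82  86  98 110 118 121 120 117 117 120 124 126 125 123 122 118 110 103
   96  90  88  86  85  85]
 [ 85  87  96 107 117 123 122 122 123 126 128 129 129 127 120 107  96  90
   87  86  84  84  85  89]
 [ 88  89  93 102 114 123 127 127 128 127 128 128 129 127 120 105  91  84
   84  85  86  86  89  94]
 [ 91  89  90  94 102 116 127 128 127 126 123 122 123 123 121 114  99  89
   87  89  90  88  90  92]
 [ 91  88  85  85  88 104 122 128 127 118 107 103 102 106 113 118 113 103
   95  90  85  84  88  92]
 [ 89  85  83  80  80  93 113 124 125 113  94  86  86  90 102 118 121 113
   99  88  86  93 101 107]
 [ 87  85  83  80  78  81  96 113 121 111  93  86  86  90 104 117 120 111
   99  97 103 118 130 135]
 [ 88  88
[... 297 characters left out ...]
94  94  93  91  87  81  77  73  78  88  95  93  89  85  83  83  83  89
  110 137 150 153 153 152]
 [ 91  89  88  88  88  87  85  80  76  77  82  85  84  83  83  84  84  89
  108 134 151 153 153 153]
 [ 86  86  87  89  89  93 100  99  83  76  80  82  84  82  84  84  85  91
  110 136 150 153 153 153]
 [ 88  88  88  90  90  95 109 116 101  84  80  82  83  83  84  87  96 108
  127 144 152 153 152 153]]
scene [426.8 -79.9  81. ] -1.4 -165.3
top [428.4 -80.1  81. ] 0.3 -165.5
scene handle 155 [ 93.2  98.5 105.7] [-235.  -208.9 -172.3] [87.8 90.3 91.2]
 hub y [-179.8 -179.3 -161.9] z 80.9
top handle 162 [ 93.  101.9 111.7] [-233.  -201.5 -167.9] [87.9 91.  92.9]
 hub y [-174.2 -173.9 -151.2] z 81.7
```

```bash
python3 -m jog '[[0,-10,0,0,0,-6,8],[-1,-25,0,0,0,-12,8],[-2,-42,0,0,0,-19,8],[-3,-60,0,0,0,-26,8],[-4,-80,0,0,0,-33,8],[-5,-100,0,0,0,-40,8],[-5,-120,0,0,0,-46,8],[-5,-136,0,0,0,-51,8]]'
python3 -m jog '[[-1,-18,0,0,0,-7,8],[-2,-38,0,0,0,-14,8],[-3,-58,0,0,0,-21,8],[-3,-78,0,0,0,-28,8],[-4,-98,0,0,0,-35,8],[-5,-115,0,0,0,-42,8],[-5,-128,0,0,0,-48,8],[-5,-136,0,0,0,-51.4,8]]'
python3 -m jog '[[0,0,-10,0,-1,0,8],[0,0,-25,0,-2,0,8],[0,0,-40,0,-3,0,8],[0,0,-55,0,-4,0,8],[0,0,-70,0,-4,0,8],[0,0,-80,0,-4,0,8],[0,0,-85,0,-4,0,8],[0,0,-85,0,-4,0,8]]'
python3 - <<'E'
from h import *
d=snap("scene");t=snap("top");np.savez("s5.npz",**d);np.savez("t5.npz",**t)
print(env.read_state()["ee_pos"],env.read_state()["tcp_rot"].round(3))
a=cv2.resize(d["color"][160:250,210:300],None,fx=6,fy=6,interpolation=cv2.INTER_CUBIC)
cv2.imwrite("pics/s5.png",a[:,:,::-1])
E
```

```text
time_s: 7.55
ee_pos: [428.7, 55.0, 230.7]
tcp_rot: [[-0.794, 0.608, 0.0], [0.608, 0.794, -0.0], [-0.0, 0.0, -1.0]]
ft_force: [0.7, 0.1, -1.3]
opening: 12.9
grasp_force: 30.6
time_s: 8.35
ee_pos: [423.8, -80.9, 230.7]
tcp_rot: [[-0.02, 1.0, 0.0], [1.0, 0.02, -0.0], [-0.0, 0.0, -1.0]]
ft_force: [-1.0, 0.3, -1.9]
opening: 12.7
grasp_force: 30.6
time_s: 9.15
ee_pos: [423.7, -80.0, 145.1]
tcp_rot: [[-0.025, 0.997, 0.069], [1.0, 0.025, 0.0], [-0.002, 0.069, -0.998]]
ft_force: [-0.2, 0.3, -2.1]
opening: 12.9
grasp_force: 30.5
[424.17983142 -80.08028595 145.81243817] [[-0.025  0.997  0.07 ]
 [ 1.     0.025 -0.   ]
 [-0.002  0.07  -0.998]]
```

View pics/s5.png

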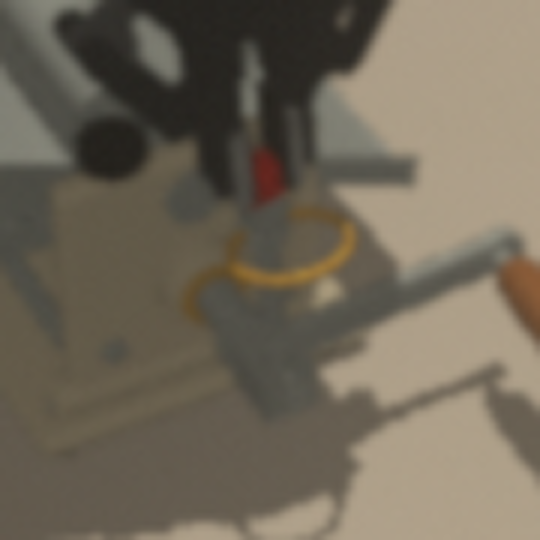

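The ring is seen at crop (292,248), the pin's head at (268,235), and the shank runs down towards the hub mouth at about (275,350). I'll check the ring's yaw by ray casting.

```bash
python3 - <<'E'
from h import *
for n in("s5","t5"):
    d=dict(np.load(n+".npz"));c=d["color"];hs=cv2.cvtColor(c,cv2.COLOR_RGB2HSV)
    m=(hs[...,0]>12)&(hs[...,0]<30)&(hs[...,1]>135)&(hs[...,2]>70)
    lo,hi=((245,190),(275,212)) if n=="s5" else ((255,195),(300,235))
    k=np.zeros_like(m);k[lo[1]:hi[1],lo[0]:hi[0]]=1;m&=k
    v,u=np.nonzero(m);print(n,m.sum())
    if m.sum()>8:
        (cx,cy),ax,an=cv2.fitEllipse(np.stack([u,v],1).astype(np.float32));r=ray(d,(cx,cy),154.6);print(cx,cy,ax,an,r.round(1))
        # ring points on tilted plane approximated as level: bounding
        Q=np.array([ray(d,(a,b),154.6) for a,b in zip(u,v)]);print(Q.min(0).round(1),Q.max(0).round(1))
    K=d["camera_matrix"];R=np.array(d["orientation"])
    for p in ([424,-80.1,150.4],[424,-101.2,154.6],[424,-80,142],[427,-80,100.5],[427.5,-80,81]):
        q=K@(R.T@(np.array(p)-d["position"])); print(p,(q[:2]/q[2]).round(1))
E
```

```text
s5 47
257.7793273925781 201.01878356933594 (10.107336044311523, 20.462793350219727) 77.39014434814453 [ 422.  -101.8  154.6]
[ 396.2 -118.9  154.6] [445.8 -97.9 154.6]
[424, -80.1, 150.4] [254.1 196.3]
[424, -101.2, 154.6] [258.5 200.6]
[424, -80, 142] [254.1 199.2]
[427, -80, 100.5] [255.6 212.7]
[427.5, -80, 81] [255.9 218.9]
t5 0
[424, -80.1, 150.4] [278.1 212. ]
[424, -101.2, 154.6] [286.1 211.6]
[424, -80, 142] [278.1 212.5]
[427, -80, 100.5] [278.  213.5]
[427.5, -80, 81] [278.  214.3]
```

```bash
python3 -m jog '[[-1,0,-4,0,0,0,8],[-0.5,0,-8,0,0,0,8],[-0.2,0,-12,0,0,0,8],[0,0,-15,0,0,0,8],[0.2,0,-17,0,0,0,8],[0.3,0,-18,0,0,0,8],[0.3,0,-18,0,0,0,8],[0.3,0,-18,0,0,0,8]]'
python3 -m jog '[[0,0,-0.5,0,0,0,8],[0,0,-1,0,0,0,8],[0,0,-1.5,0,0,0,8],[0.1,0,-2,0,0,0,8],[0.1,0,-2.5,0,0,0,8],[0.2,0,-3,0,0,0,8],[0.2,0,-3.5,0,0,0,8],[0.2,0,-4,0,0,0,8]]'
python3 -c "from h import *;s=env.read_state();print(s['ft_force'],s['moment'],s['ee_pos'])"
```

```text
time_s: 10.05
ee_pos: [424.2, -80.1, 127.4]
tcp_rot: [[-0.025, 0.997, 0.07], [1.0, 0.025, -0.0], [-0.002, 0.07, -0.998]]
ft_force: [0.1, -0.2, -2.0]
opening: 12.4
grasp_force: 30.6
time_s: 10.85
ee_pos: [424.3, -80.0, 123.3]
tcp_rot: [[-0.025, 0.997, 0.07], [1.0, 0.025, 0.0], [-0.002, 0.07, -0.998]]
ft_force: [0.7, 0.8, -2.1]
opening: 12.7
grasp_force: 30.6
[ 0.74797417  0.78188197 -2.08759758] [-0.04762424  0.06983239  0.00586682] [424.32525331 -80.03112861 123.2536177 ]
```

```bash
python3 -m jog '[[0,0,-0.7,0,0,0,8],[0.1,0,-1.4,0,0,0,8],[0.1,0,-2.1,0,0,0,8],[0.2,0,-2.8,0,0,0,8],[0.2,0,-3.5,0,0,0,8],[0.3,0,-4.2,0,0,0,8],[0.3,0,-5,0,0,0,8],[0.3,0,-5,0,0,0,8]]'
python3 -c "from h import *;s=env.read_state();print(s['ft_force'],s['moment'],s['ee_pos'])"
```

```text
time_s: 11.65
ee_pos: [424.6, -80.1, 118.2]
tcp_rot: [[-0.025, 0.997, 0.07], [1.0, 0.025, -0.0], [-0.002, 0.07, -0.998]]
ft_force: [0.1, -0.1, -1.3]
opening: 12.9
grasp_force: 30.6
[ 0.10968432 -0.07124463 -1.28149004] [-0.02064603  0.09636476 -0.03072557] [424.60450711 -80.05129683 118.2143922 ]
```

```bash
python3 -m jog '[[0.1,0,-1.5,0,0,0,8],[0.2,0,-3,0,0,0,8],[0.3,0,-4.5,0,0,0,8],[0.4,0,-6,0,0,0,8],[0.5,0,-7.5,0,0,0,8],[0.6,0,-9,0,0,0,8],[0.7,0,-10,0,0,0,8],[0.8,0,-11,0,0,0,8]]'
python3 -c "from h import *;s=env.read_state();print(s['ft_force'],s['moment'],s['ee_pos'])"
```

```text
time_s: 12.45
ee_pos: [425.4, -80.0, 107.2]
tcp_rot: [[-0.025, 0.997, 0.07], [1.0, 0.025, -0.0], [-0.002, 0.07, -0.998]]
ft_force: [0.9, 0.1, -1.2]
opening: 13.0
grasp_force: 30.6
[ 0.91929102  0.07745588 -1.22376321] [-0.06140486  0.12390274  0.01673205] [425.42823435 -80.03887229 107.22633279]
```

```bash
python3 -m jog '[[0.1,0,-1.5,0,0,0,8],[0.2,0,-3,0,0,0,8],[0.3,0,-4.5,0,0,0,8],[0.4,0,-6,0,0,0,8],[0.5,0,-7.5,0,0,0,8],[0.6,0,-9,0,0,0,8],[0.7,0,-10.5,0,0,0,8],[0.8,0,-12,0,0,0,8]]'
python3 -c "from h import *;s=env.read_state();print(s['ft_force'],s['moment'],s['ee_pos'])"
```

```text
time_s: 13.25
ee_pos: [426.3, -80.0, 95.2]
tcp_rot: [[-0.025, 0.997, 0.07], [1.0, 0.025, -0.0], [-0.002, 0.07, -0.998]]
ft_force: [0.6, -0.8, -1.6]
opening: 12.8
grasp_force: 30.6
[ 0.57166353 -0.80203751 -1.59879436] [-0.04347438  0.08283666 -0.03170631] [426.2773197  -80.04218701  95.17214363]
```

```bash
python3 -m jog '[[0.1,0,-1,0,0,0,8],[0.1,0,-2,0,0,0,8],[0.2,0,-3,0,0,0,8],[0.3,0,-4,0,0,0,8],[0.3,0,-5,0,0,0,8],[0.4,0,-6,0,0,0,8],[0.5,0,-7,0,0,0,8],[0.6,0,-8,0,0,0,8]]'
python3 -m jog '[[0,0,-0.2,0,0,0,8],[0,0,-0.4,0,0,0,8],[0,0,-0.6,0,0,0,8],[0,0,-0.8,0,0,0,8],[0,0,-1,0,0,0,8],[0,0,-1.2,0,0,0,8],[0.1,0,-1.4,0,0,0,8],[0.1,0,-1.6,0,0,0,8]]'
python3 -c "from h import *;s=env.read_state();print(s['ft_force'],s['moment'],s['ee_pos'])"
```

```text
time_s: 14.05
ee_pos: [426.8, -80.0, 87.2]
tcp_rot: [[-0.025, 0.997, 0.07], [1.0, 0.025, -0.0], [-0.002, 0.07, -0.998]]
ft_force: [-0.1, 0.2, -0.8]
opening: 12.9
grasp_force: 30.6
time_s: 14.85
ee_pos: [426.9, -80.0, 85.7]
tcp_rot: [[-0.025, 0.997, 0.07], [1.0, 0.025, 0.0], [-0.002, 0.07, -0.998]]
ft_force: [-0.8, -0.6, -1.9]
opening: 13.1
grasp_force: 30.6
[-0.84067131 -0.55562373 -1.86507784] [-0.06794194  0.11679286 -0.03861429] [426.94240254 -80.02158247  85.6901424 ]
```

```bash
python3 -m jog '[[0,0,-0.2,0,0,0,8],[0,0,-0.4,0,0,0,8],[0,0,-0.6,0,0,0,8],[0,0,-0.8,0,0,0,8],[0,0,-1,0,0,0,8],[0,0,-1.2,0,0,0,8],[0.1,0,-1.2,0,0,0,8],[0.1,0,-1.2,0,0,0,8]]'
python3 -c "from h import *;s=env.read_state();print(s['ft_force'],s['moment'],s['ee_pos'])"
```

```text
time_s: 15.65
ee_pos: [427.0, -80.1, 84.5]
tcp_rot: [[-0.025, 0.997, 0.07], [1.0, 0.025, -0.0], [-0.002, 0.07, -0.998]]
ft_force: [-0.1, -0.9, -2.2]
opening: 13.1
grasp_force: 30.6
[-0.0622336  -0.90675769 -2.23411431] [-0.0916376   0.09258061  0.04157939] [427.00949115 -80.06145848  84.48196898]
```

```bash
python3 -m jog '[[0,0,-0.2,0,0,0,8],[0,0,-0.4,0,0,0,8],[0,0,-0.6,0,0,0,8],[0,0,-0.8,0,0,0,8],[0,0,-1,0,0,0,8],[0,0,-1.2,0,0,0,8],[0.1,0,-1.2,0,0,0,8],[0.1,0,-1.2,0,0,0,8]]'
python3 -c "from h import *;s=env.read_state();print(s['ft_force'],s['moment'],s['ee_pos'])"
```

```text
time_s: 16.45
ee_pos: [427.5, -80.2, 84.2]
tcp_rot: [[-0.025, 0.997, 0.071], [1.0, 0.025, -0.0], [-0.002, 0.071, -0.997]]
ft_force: [-6.7, -0.6, 17.6]
opening: 12.9
grasp_force: 32.8
[-6.72814139 -0.57013293 17.5931058 ] [0.06739923 1.36780856 0.04966082] [427.5357179  -80.17335794  84.20786547]
```

```bash
python3 -m jog '[[-0.1,0,0.3,0,0,0,8],[-0.1,0,0.6,0,0,0,8],[-0.1,0,0.7,0,0,0,8],[-0.1,0,0.7,0,0,0,8],[-0.1,0,0.7,0,0,0,8],[-0.1,0,0.7,0,0,0,8],[-0.1,0,0.7,0,0,0,8],[-0.1,0,0.7,0,0,0,8]]'
python3 -m jog '[[0,0,0,0,0,0,16],[0,0,0,0,0,0,20],[0,0,0,0,0,0,26],[0,0,0,0,0,0,32],[0,0,0,0,0,0,36],[0,0,0,0,0,0,36],[0,0,0,0,0,0,36],[0,0,0,0,0,0,36]]'
python3 -m jog '[[0,0,8,0,0,0,36],[-1,0,20,0,0,0,36],[-3,0,40,0,0,0,36],[-5,0,70,0,0,0,36],[-5,0,100,0,2,0,36],[-5,0,130,0,4,0,36],[-5,-30,140,0,4,0,36],[-5,-60,140,0,4,0,36]]'
python3 - <<'E'
from h import *
d=snap("scene");t=snap("top");np.savez("s6.npz",**d);np.savez("t6.npz",**t)
s=env.read_state();print(s["ee_pos"],s["ft_force"])
a=cv2.resize(d["color"][160:250,210:300],None,fx=6,fy=6,interpolation=cv2.INTER_CUBIC)
cv2.imwrite("pics/s6.png",a[:,:,::-1])
E
```

```text
time_s: 17.25
ee_pos: [427.3, -80.1, 84.4]
tcp_rot: [[-0.025, 0.997, 0.07], [1.0, 0.025, -0.0], [-0.002, 0.07, -0.998]]
ft_force: [-2.1, -0.3, 6.2]
opening: 13.2
grasp_force: 31.4
time_s: 18.05
ee_pos: [427.0, -80.0, 84.0]
tcp_rot: [[-0.025, 0.997, 0.07], [1.0, 0.025, -0.0], [-0.002, 0.07, -0.998]]
ft_force: [0.8, 0.1, -0.7]
opening: 36.5
grasp_force: 0.0
time_s: 18.85
ee_pos: [423.2, -140.7, 226.3]
tcp_rot: [[-0.027, 1.0, 0.003], [1.0, 0.027, -0.001], [-0.001, 0.003, -1.0]]
ft_force: [1.1, -0.4, -0.9]
opening: 35.8
grasp_force: 0.0
[ 422.26175179 -142.44003473  224.76477441] [-0.06048998  1.18900659 -0.2843983 ]
```

View pics/s6.png

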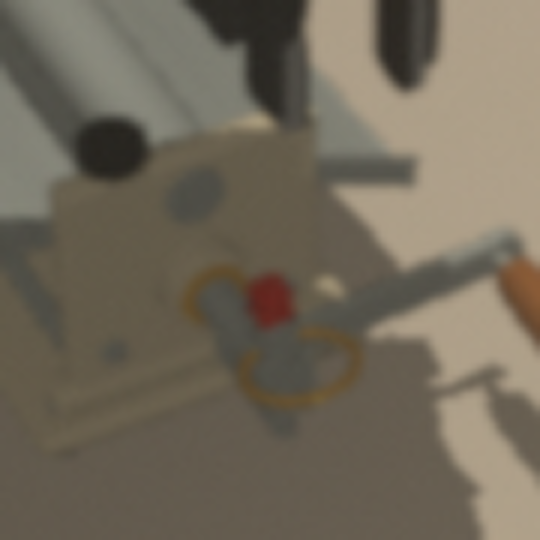

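The picture shows the pin seated: red grip at crop (271,300), its ring still open over the hub's free end, centred at (302,367). Next I close and tilt the tool so that the body stays clear of the pin, then measure the ring and finger tip.

```bash
python3 -m jog '[[1,0,0,4,0,0,20],[1,0,0,8,0,0,0],[2,5,-10,12,0,0,0],[2,10,-20,16,0,0,0],[3,15,-35,20,0,0,0],[3,20,-50,25,0,0,0],[3,25,-65,25,0,0,0],[3,28,-75,25,0,0,0]]' 30
python3 - <<'E'
from h import *
d=dict(np.load("s6.npz"));c=d["color"];hs=cv2.cvtColor(c,cv2.COLOR_RGB2HSV)
m=(hs[...,0]>12)&(hs[...,0]<30)&(hs[...,1]>135)&(hs[...,2]>60);k=np.zeros_like(m);k[213:230,248:272]=1;m&=k
v,u=np.nonzero(m);(cx,cy),ax,an=cv2.fitEllipse(np.stack([u,v],1).astype(np.float32));print(m.sum(),cx,cy,ax,an,ray(d,(cx,cy),93.2).round(1))
m=((hs[...,0]<8)|(hs[...,0]>172))&(hs[...,1]>110);k[:]=0;k[200:222,245:265]=1;m&=k;v,u=np.nonzero(m);print("red",m.sum(),u.mean(),v.mean(),v.min(),v.max(),[ray(d,(u.mean(),v.mean()),z).round(1) for z in(109,112)])
t=dict(np.load("t6.npz"));P=pts(t)
s=env.read_state();print(s["ee_pos"],s["tcp_rot"].round(2),s["ft_force"])
d=snap("scene");a=cv2.resize(d["color"][130:250,190:310],None,fx=5,fy=5,interpolation=cv2.INTER_CUBIC).astype(float)
K=d["camera_matrix"];R=np.array(d["orientation"])
ap=s["tcp_rot"][:,2]
for b in(0,20,26):
    q=K@(R.T@(s["ee_pos"]-b*ap-d["position"]));q=q[:2]/q[2];print(b,q.round(1));cv2.circle(a,tuple(int(x) for x in (q-[190,130])*5+2),3,(255,0,0),-1)
cv2.imwrite("pics/s7.png",(255*(a/255)**.7).astype(np.uint8)[:,:,::-1])
E
```

```text
time_s: 19.75
ee_pos: [424.7, -111.8, 148.1]
tcp_rot: [[-0.024, 1.0, -0.001], [0.906, 0.022, 0.423], [0.423, 0.009, -0.906]]
ft_force: [-0.4, 0.0, -0.1]
opening: 0.1
grasp_force: 0.0Traceback (most recent call last):
  File "<stdin>", line 4, in <module>
cv2.error: OpenCV(4.12.0) /io/opencv/modules/imgproc/src/shapedescr.cpp:361: error: (-201:Incorrect size of input array) There should be at least 5 points to fit the ellipse in function 'fitEllipseNoDirect'
```

```bash
python3 - <<'E'
from h import *
d=dict(np.load("s6.npz"));c=d["color"];hs=cv2.cvtColor(c,cv2.COLOR_RGB2HSV)
m=(hs[...,0]>10)&(hs[...,0]<30)&(hs[...,1]>105);k=np.zeros_like(m);k[213:230,248:272]=1;m&=k
v,u=np.nonzero(m);print(m.sum())
if m.sum()>10:
    (cx,cy),ax,an=cv2.fitEllipse(np.stack([u,v],1).astype(np.float32));print(u.min(),u.max(),v.min(),v.max(),cx,cy,ax,an,ray(d,(cx,cy),93.2).round(1))
m=((hs[...,0]<8)|(hs[...,0]>172))&(hs[...,1]>110);k[:]=0;k[200:222,245:265]=1;m&=k;v,u=np.nonzero(m);print("red",m.sum(),u.mean(),v.mean(),v.min(),v.max(),[ray(d,(u.mean(),v.mean()),z).round(1) for z in(109,112)])
s=env.read_state();ap=s["tcp_rot"][:,2]
d=snap("scene");c=d["color"];K=d["camera_matrix"];R=np.array(d["orientation"])
for b in(0,20,26):
    q=K@(R.T@(s["ee_pos"]-b*ap-d["position"]));print(b,(q[:2]/q[2]).round(1))
P=pts(d)
for v in range(180,222,2): print(v,''.join('#' if c[v,u].max()<75 and P[v,u,2]>115 else '.' for u in range(240,285)))
t=snap("top");P=pts(t);c=t["color"]
for b in(0,20):
    q=t["camera_matrix"]@(np.array(t["orientation"]).T@(s["ee_pos"]-b*ap-t["position"]));print("top",b,(q[:2]/q[2]).round(1))
E
```

```text
56
250 269 215 227 259.52691650390625 220.76683044433594 (11.266313552856445, 19.134212493896484) 78.75487518310547 [ 426.4 -100.4   93.2]
red 50 254.84 209.64 206 214 [array([426. , -78.5, 109. ]), array([424.5, -81.4, 112. ])]
0 [261.  205.7]
20 [262.9 201.7]
26 [263.4 200.4]
180 ..............###############################
182 ..............###############################
184 .............################################
186 ..###########################################
188 ..###########################################
190 ...#########################################.
192 ....#################################........
194 ....###############################..........
196 ......###########################............
198 .........######################..............
200 ...............###############...............
202 ....................####..##.................
204 .............................................
206 .............................................
208 .............................................
210 .............................................
212 .............................................
214 .............................................
216 .............................................
218 .............................................
220 .............................................
top 0 [289.9 211.6]
top 20 [293.3 210.5]
```

```bash
python3 -m jog '[[1.5,-1,-10,0,0,0,0],[1.5,-1,-20,0,0,0,0],[1.5,-1,-30,0,0,0,0],[1.5,-1,-40,0,0,0,0],[1.5,-1,-48,0,0,0,0],[1.5,-1,-54,0,0,0,0],[1.5,-1,-58,0,0,0,0],[1.5,-1,-58,0,0,0,0]]'
python3 -m jog '[[0,0,-1,0,0,0,0],[0,0,-2,0,0,0,0],[0,0,-3,0,0,0,0],[0,0,-4,0,0,0,0],[0,0,-5,0,0,0,0],[0,0,-6,0,0,0,0],[0,0,-7,0,0,0,0],[0,0,-8,0,0,0,0]]'
python3 -m jog '[[0,0,-1,0,0,0,0],[0,0,-2,0,0,0,0],[0,0,-3,0,0,0,0],[0,0,-4,0,0,0,0],[0,0,-5,0,0,0,0],[0,0,-6,0,0,0,0],[0,0,-7,0,0,0,0],[0,0,-8,0,0,0,0]]'
python3 - <<'E'
from h import *
s=env.read_state();print(s["ee_pos"],s["ft_force"],s["moment"])
d=snap("scene");c=d["color"];hs=cv2.cvtColor(c,cv2.COLOR_RGB2HSV)
m=(hs[...,0]>10)&(hs[...,0]<30)&(hs[...,1]>105)
for v in range(200,236): print(v,''.join('o' if m[v,u] else '#' if c[v,u].max()<70 else 'r' if (hs[v,u,0]<8 and hs[v,u,1]>110) else '.' for u in range(235,285)))
E
```

```text
time_s: 20.65
ee_pos: [426.4, -113.0, 90.6]
tcp_rot: [[-0.025, 1.0, -0.0], [0.906, 0.023, 0.423], [0.423, 0.01, -0.906]]
ft_force: [1.3, 0.3, -0.3]
opening: -0.3
grasp_force: 0.0
time_s: 21.45
ee_pos: [426.5, -113.0, 82.9]
tcp_rot: [[-0.025, 1.0, -0.0], [0.906, 0.023, 0.423], [0.423, 0.01, -0.906]]
ft_force: [-0.8, -0.5, 1.0]
opening: 0.1
grasp_force: 0.0
time_s: 22.25
ee_pos: [426.7, -113.4, 75.0]
tcp_rot: [[-0.025, 1.0, 0.0], [0.906, 0.023, 0.422], [0.422, 0.011, -0.907]]
ft_force: [0.0, -5.2, 2.7]
opening: 0.0
grasp_force: 2.4
[ 426.74041039 -113.35127229   75.00693476] [ 0.00670787 -5.23356427  2.72423483] [-0.94260462 -0.03602969 -0.00376915]
200 ........................############.....#########
201 ........................#############.......######
202 ........................##############........####
203 ........................################..........
204 ..........oooo..........##################........
205 ........ooooooo.....rr..#####################.....
206 .......ooo....ooo.rrrrr#########################..
207 ......ooo......o.rrrrr############################
208 
[... 835 characters left out ...]
...#######################..............
224 .............#######################..............
225 ..............#####################...............
226 ..................#############..#................
227 ......................##..####...#................
228 ...........................###....................
229 ..................................................
230 ..................................................
231 ..................................................
232 ..................................................
233 ..................................................
234 ..................................................
235 ..................................................
```

```bash
python3 -m jog '[[0,-0.5,0,0,0,0,0],[0,-0.8,0,0,0,0,0],[0,-0.8,-1,0,0,0,0],[0,-0.8,-2,0,0,0,0],[0,-0.7,-3,0,0,0,0],[0,-0.6,-4,0,0,0,0],[0,-0.5,-5,0,0,0,0],[0,-0.4,-6,0,0,0,0]]'
python3 -c "from h import *;s=env.read_state();print(s['ft_force'],s['moment'],s['ee_pos'])"
```

```text
time_s: 23.1
ee_pos: [426.6, -113.5, 68.9]
tcp_rot: [[-0.025, 1.0, 0.0], [0.906, 0.023, 0.422], [0.422, 0.011, -0.906]]
ft_force: [-0.3, -3.3, 2.3]
opening: 0.2
grasp_force: 1.9
[-0.30534115 -3.263644    2.33384557] [-0.9843646  -0.08877122 -0.04624189] [ 426.55983198 -113.54177136   68.90938722]
```

```bash
python3 -m jog '[[0,-1,0,0,0,0,0],[0,-1.2,-1,0,0,0,0],[0,-1.2,-2,0,0,0,0],[0,-1.1,-3,0,0,0,0],[0,-1,-4,0,0,0,0],[0,-0.8,-5,0,0,0,0],[0,-0.6,-6,0,0,0,0],[0,-0.4,-7,0,0,0,0]]'
python3 - <<'E'
from h import *
s=env.read_state();print(s["ee_pos"],s["ft_force"],s["moment"])
d=snap("scene");c=d["color"];hs=cv2.cvtColor(c,cv2.COLOR_RGB2HSV)
m=(hs[...,0]>10)&(hs[...,0]<30)&(hs[...,1]>95)
for v in range(204,242): print(v,''.join('o' if m[v,u] else '#' if c[v,u].max()<70 else 'r' if (hs[v,u,0]<8 and hs[v,u,1]>110) else '.' for u in range(235,285)))
t=snap("top");c=t["color"];hs=cv2.cvtColor(c,cv2.COLOR_RGB2HSV)
m=(hs[...,0]>10)&(hs[...,0]<30)&(hs[...,1]>110)
for v in range(198,228): print(v,''.join('o' if m[v,u] else '#' if c[v,u].max()<70 else 'r' if (hs[v,u,0]<8 and hs[v,u,1]>110) else '.' for u in range(255,310)))
E
```

```text
time_s: 23.9
ee_pos: [426.5, -113.9, 61.9]
tcp_rot: [[-0.025, 1.0, 0.0], [0.906, 0.023, 0.423], [0.422, 0.011, -0.906]]
ft_force: [-0.2, 0.2, 2.2]
opening: 0.2
grasp_force: 0.9
[ 426.54963073 -113.87187903   61.91592735] [-0.19212986  0.15252111  2.16610734] [-0.26440333 -0.05354984 -0.00121241]
204 ..........ooooo.........##########.....###########
205 ........oooooooo........###########.....##########
206 .......ooo....ooo.rrrrr.############......########
207 ......ooo......o.rrrrrrr#############.......######
208 ......oo........rrrrrrrr.##############........###
209 .....ooo........rrrrrrrrr###############..........
210 .....ooo.........rrrrrrr###################.......
211 .....ooo.........rrrrrr######################.....
212 ......oo..........rrrr###########################.
213 .......oo.........rrr#############################
214 ...................r.#############################
215 .....................#############################
216 ....................##############################
217 ....................##############################
218 ............#......##########
[... 2386 characters left out ...]
......rrrrr...........##################
217 ....o................................##################
218 ....o..................#o...........oo#################
219 ....o...................oo..........o......############
220 .........................ooo......oo.......############
221 ...........................oooooooo.......#############
222 #............................oo...........#############
223 #..........................................############
224 #...........................................###########
225 ............................................###########
226 ............................................###########
227 ............................................###########
```

```bash
python3 -m jog '[[0,0.3,-1.3,0,0,0,0],[0,0.7,-2.6,0,0,0,0],[0,1.2,-3.9,0,0,0,0],[0,1.7,-5.2,0,0,0,0],[0,2.3,-6.5,0,0,0,0],[0,2.9,-7.8,0,0,0,0],[0,3.6,-9.1,0,0,0,0],[0,4.3,-10.4,0,0,0,0]]'
python3 -c "from h import *;s=env.read_state();print(s['ft_force'],s['moment'],s['ee_pos'])"
```

```text
time_s: 24.8
ee_pos: [426.5, -109.4, 51.5]
tcp_rot: [[-0.025, 1.0, -0.0], [0.906, 0.023, 0.423], [0.423, 0.01, -0.906]]
ft_force: [-0.2, -1.3, 0.5]
opening: -0.4
grasp_force: 0.6
[-0.21195511 -1.30074164  0.48195369] [-0.50570059 -0.02601524 -0.03878627] [ 426.48115817 -109.41300536   51.48836842]
```

Force is falling, so the ring is nearing over-centre. I'll continue along the arc.

```bash
python3 -m jog '[[0,0.5,-1.2,0,0,0,0],[0,1,-2.4,0,0,0,0],[0,1.6,-3.6,0,0,0,0],[0,2.2,-4.8,0,0,0,0],[0,2.8,-6,0,0,0,0],[0,3.4,-7.2,0,0,0,0],[0,4,-8.4,0,0,0,0],[0,4.5,-9.5,0,0,0,0]]'
python3 - <<'E'
from h import *
s=env.read_state();print(s["ee_pos"],s["ft_force"],s["moment"])
for n,(a,b,e,f) in dict(scene=(204,250,235,285),top=(198,228,255,310)).items():
    c=snap(n)["color"];hs=cv2.cvtColor(c,cv2.COLOR_RGB2HSV)
    m=(hs[...,0]>10)&(hs[...,0]<30)&(hs[...,1]>95)
    for v in range(a,b): print(v,''.join('o' if m[v,u] else '#' if c[v,u].max()<70 else 'r' if (hs[v,u,0]<8 and hs[v,u,1]>110) else '.' for u in range(e,f)))
E
```

```text
time_s: 25.6
ee_pos: [426.5, -105.0, 42.0]
tcp_rot: [[-0.025, 1.0, -0.0], [0.906, 0.023, 0.423], [0.423, 0.01, -0.906]]
ft_force: [-1.2, 0.1, 0.4]
opening: 0.1
grasp_force: 0.2
[ 426.48729176 -104.96717559   41.98480132] [-1.1929998   0.09837422  0.38977893] [-0.28415349 -0.01024588 -0.00698813]
204 ..........ooooo........#####...###################
205 ........oooooooo....rr.#####...###################
206 .......ooo....ooo.rrrrr######...##################
207 ......ooo......o.rrrrrr#######...#################
208 ......oo........rrrrrrr#######.....###############
209 .....ooo........rrrrrrr########.....##############
210 .....ooo.........rrrrr##########......############
211 .....ooo.........rrrrr###########......###########
212 ......oo..........rrrr#############......#########
213 .......oo.........rrrr##############.......#######
214 ...................r..################.........###
215 ......................##################..........
216 .....................######################.......
217 ...................############################...
218 ...................##########
[... 2826 characters left out ...]
......rrrrr.......######################
217 ....o............................######################
218 ....o..................#o........oo####################
219 ....o...................oo.......o#####################
220 ....o...................ooo.....oo.....################
221 .........................oooo.ooo......################
222 #..........................ooooo.......################
223 #......................................################
224 #......................................################
225 ........................................###############
226 .........................................##############
227 ........................................###############
```

```bash
python3 -m jog '[[0,0.5,-1,0,0,0,0],[0,1,-2,0,0,0,0],[0,1.5,-3,0,0,0,0],[0,2,-4,0,0,0,0],[0,2.5,-5,0,0,0,0],[0,3,-6,0,0,0,0],[0,3.5,-7,0,0,0,0],[0,4,-8,0,0,0,0]]'
python3 - <<'E'
from h import *
s=env.read_state();print(s["ee_pos"],s["ft_force"],s["moment"])
for n,(a,b,e,f) in dict(scene=(216,240,235,285),top=(203,226,270,300)).items():
    c=snap(n)["color"];hs=cv2.cvtColor(c,cv2.COLOR_RGB2HSV)
    m=(hs[...,0]>10)&(hs[...,0]<30)&(hs[...,1]>95)
    for v in range(a,b): print(v,''.join('o' if m[v,u] else '#' if c[v,u].max()<70 else 'r' if (hs[v,u,0]<8 and hs[v,u,1]>110) else '.' for u in range(e,f)))
E
```

```text
time_s: 26.5
ee_pos: [426.6, -101.0, 34.0]
tcp_rot: [[-0.025, 1.0, -0.0], [0.906, 0.023, 0.423], [0.422, 0.011, -0.906]]
ft_force: [0.1, -0.6, -0.1]
opening: -0.1
grasp_force: 0.0
[ 426.55561124 -100.99112406   34.01038594] [ 0.1035857  -0.61007849 -0.11213082] [-0.37196743 -0.05475591 -0.01030305]
216 .....................################..........###
217 ....................###################...........
218 ...................#######################........
219 ...............oo.#############################...
220 ..............oooo################################
221 ..............ooo.################################
222 .............oooo#################################
223 .............ooo.#################################
224 ...............###################################
225 ........##########################################
226 .......##########################################.
227 .......########################################...
228 ........####################################......
229 .........###############################..........
230 ..........################
[... 624 characters left out ...]

206 .......................#######
207 .........o.............#######
208 ........oo............########
209 ........ooo..........#########
210 ........ooo.......############
211 ......rrrrr.......############
212 ......rrrrr.......############
213 ......rrrrr.........##########
214 ......rrrrr......#############
215 ......rrrrr.....##############
216 ......rrrr.......#############
217 ................##############
218 ........o........#############
219 ........ooo.......############
220 ........ooo........###########
221 ........ooo............#######
222 .........oo...........########
223 ......................########
224 .......................#######
225 .......................#######
```

The ring has swung down, since the top view now shows it edge-on at u 278–280, and there is no contact force. I'll back off and inspect.

```bash
python3 -m jog '[[0,-5,0,0,0,0,0],[0,-12,3,0,0,0,0],[0,-25,10,0,0,0,0],[0,-45,35,0,0,0,0],[0,-65,70,0,0,0,0],[0,-85,105,0,0,0,0],[-20,-115,140,0,0,0,0],[-40,-145,170,0,0,0,0]]'
python3 -m jog '[[-15,-35,20,0,0,0,0],[-30,-70,40,0,0,0,0],[-50,-100,50,0,0,0,0],[-70,-130,50,0,0,0,0],[-90,-150,50,0,0,0,0],[-100,-160,50,0,0,0,0],[-100,-160,50,0,0,0,0],[-100,-160,50,0,0,0,0]]'
python3 - <<'E'
from h import *
d=snap("scene");t=snap("top")
a=cv2.resize(d["color"][195:245,225:285],None,fx=6.6,fy=6.6,interpolation=cv2.INTER_CUBIC)
b=cv2.resize(t["color"][190:240,250:310],None,fx=6.6,fy=6.6,interpolation=cv2.INTER_CUBIC)
c=cv2.resize(d["color"],(396,297))[:270]; e=cv2.resize(t["color"],(396,297))[:270]
g=np.vstack([np.hstack([a,b]),np.hstack([c,e])]);cv2.imwrite("pics/s8.png",(255*(g/255.)**.75).astype(np.uint8)[:,:,::-1]);print(g.shape)
th=np.radians(1.37);X=np.array([np.cos(th),np.sin(th),0]);Y=np.array([-np.sin(th),np.cos(th),0]);O=np.array([424.2,85.4,0])
for D in(d,t):
    P=pts(D);hs=cv2.cvtColor(D["color"],cv2.COLOR_RGB2HSV);L=np.stack([(P-O)@X,(P-O)@Y,P[...,2]],-1)
    m=(hs[...,1]>130)&(hs[...,0]<18)&(abs(L[...,0]-105)<22)&(L[...,1]<-140)&(L[...,1]>-250)&(P[...,2]>40)
    print("handle",m.sum(),np.percentile(L[m][:,1],[2,50,98]).round(1),np.percentile(L[m][:,2],[50,80,90]).round(1))
E
```

```text
time_s: 27.4
ee_pos: [385.9, -247.4, 206.2]
tcp_rot: [[-0.026, 1.0, 0.001], [0.906, 0.023, 0.422], [0.422, 0.012, -0.907]]
ft_force: [1.2, -1.3, -0.9]
opening: 0.1
grasp_force: 0.0
time_s: 28.2
ee_pos: [286.8, -405.8, 254.2]
tcp_rot: [[-0.025, 1.0, 0.0], [0.906, 0.022, 0.423], [0.423, 0.011, -0.906]]
ft_force: [0.4, -0.1, 0.4]
opening: -0.2
grasp_force: 0.0
(600, 792, 3)Traceback (most recent call last):
  File "<stdin>", line 11, in <module>
    return _quantile_unchecked(
        a, q, axis, out, overwrite_input, method, keepdims, weights)
    return _ureduce(a,
                    func=_quantile_ureduce_func,
    ...<5 lines>...
                    overwrite_input=overwrite_input,
                    method=method)
    r = func(a, **kwargs)
    result = _quantile(arr,
                       quantiles=q,
    ...<2 lines>...
                       out=out,
                       weights=wgt)
    slices_having_nans = np.isnan(arr[-1, ...])
                                  ~~~^^^^^^^^^
IndexError: index -1 is out of bounds for axis 0 with size 0
```

View pics/s8.png

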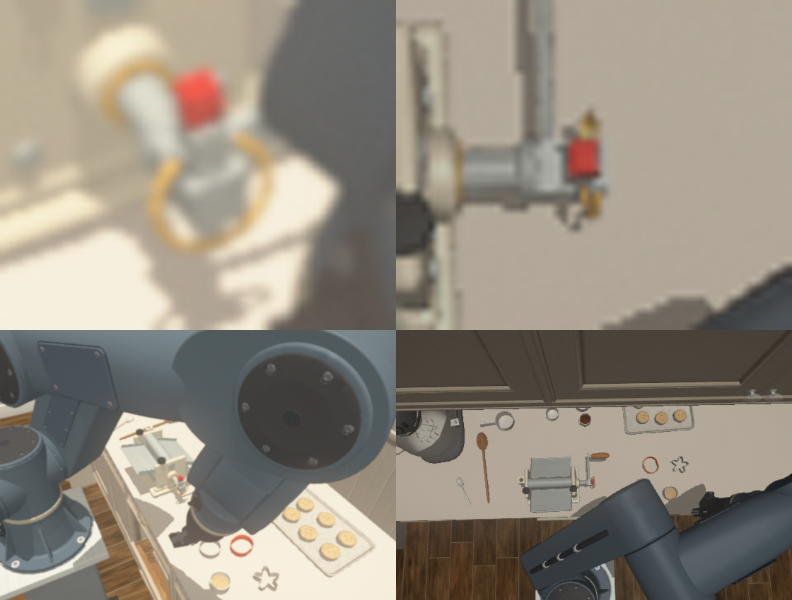

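The last picture shows the ring hanging round the hub's end (crop bottom at (200,248)), the red head upright on the hub, the crank unmoved, and the cutters and ramekin in place. I'll make one numeric check against the expected shut pose, then hand in.

```bash
python3 - <<'E'
from h import *
d=snap("scene");c=d["color"];hs=cv2.cvtColor(c,cv2.COLOR_RGB2HSV);K=d["camera_matrix"];R=np.array(d["orientation"])
m=(hs[...,0]>10)&(hs[...,0]<30)&(hs[...,1]>95);k=np.zeros_like(m);k[216:240,244:270]=1;m&=k;v,u=np.nonzero(m)
print("ring",cv2.fitEllipse(np.stack([u,v],1).astype(np.float32)),v.max())
for a in(0,.2,.4,.6):
    f=a+.17
    for r in(21.5,43):
        q=K@(R.T@(np.array([427.2,-80-r*np.sin(f),89-r*np.cos(f)])-d["position"]));print(a,r,(q[:2]/q[2]).round(1))
m=((hs[...,0]<8)|(hs[...,0]>172))&(hs[...,1]>110);k[:]=0;k[200:222,245:265]=1;m&=k;v,u=np.nonzero(m);print("red",u.mean(),v.mean())
t=snap("top");th=np.radians(1.37);X=np.array([np.cos(th),np.sin(th),0]);Y=np.array([-np.sin(th),np.cos(th),0]);O=np.array([424.2,85.4,0])
P=pts(t);hs=cv2.cvtColor(t["color"],cv2.COLOR_RGB2HSV);L=np.stack([(P-O)@X,(P-O)@Y,P[...,2]],-1)
m=(hs[...,1]>130)&(hs[...,0]<18)&(abs(L[...,0]-105)<22)&(L[...,1]<-140)&(L[...,1]>-250)&(P[...,2]>40)
print("handle",m.sum(),np.percentile(L[m][:,1],[2,98]).round(1),np.percentile(L[m][:,2],[50,80,90]).round(1))
m=((hs[...,0]<8)|(hs[...,0]>172))&(hs[...,1]>140)&(P[...,2]>90);m[:,:260]=0;m[:,300:]=0
print("red top",m.sum(),np.median(P[m],0).round(1))
E
```

```text
ring ((256.4709777832031, 223.60888671875), (14.197430610656738, 19.005420684814453), 49.283626556396484) 232
0 21.5 [256.6 224.1]
0 43 [257.4 231.7]
0.2 21.5 [257.4 224.9]
0.2 43 [259.  233.3]
0.4 21.5 [258.1 225.4]
0.4 43 [260.5 234.2]
0.6 21.5 [258.8 225.4]
0.6 43 [261.9 234.5]
red 254.66666666666666 209.16666666666666
handle 160 [-233.1 -167.8] [86.8 89.3 90.8]
red top 23 [423.6 -79.7 120. ]
```

```bash
python3 -c "from bench import env;print(env.job_done())"
```

```text
the job is handed in; nothing more can be done
None
```

The linchpin is seated in the crank hub with its ring snapped shut below, in about 28 s of robot time; the final camera check matches the shut ring and home pin, the crank moved no more than about 0.02 rad, and the cutters and ramekin look undisturbed.

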